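Sort the turned parts into their colour-coded dishes

ROBOT

A 7-joint arm with a two-finger parallel gripper is mounted at the origin on the work surface. World frame = base frame: x ahead of the robot, y to its left, z up, the work surface at z = 0. Lengths are in m, angles in rad, forces in N, time in s.
With the tool pointing down it reaches from about 0.4 to 0.85 m from the base axis. Payload 4.5 kg.
Tool frame: the origin (TCP) lies on the centre line of the jaws, within the pads' length; the fingertips stand 14 mm ahead of it and the grasp point (between the pads) lies 5 mm behind it; z points along the fingers, y is the line along which they close (so a half turn about z gives the same grasp; the last joint's range is limited). The gripper opens to 85 mm and grips with 20 to 120 N. Pads are 22 mm wide; open, the fingers measure 114 mm over their backs; the gripper's body (76 mm by 85 mm) begins 54 mm behind the grasp point. The pads swing forward as they close: fully open they stand 13 mm farther back than shut.
Start: joints at [0.034, 0.689, -0.195, 1.565, 0.157, 0.902, -0.215], TCP at [0.625, 0, 0.225] pointing down, gripper open.
Joint ranges: [-3.01, 3.01], [-0.46, 2.08], [-1.47, 1.51], [0.13, 2.56], [-1, 4.14], [0.04, 2.09], [-2.66, 2.66]. Speed limits (rad/s): [2.57, 2.57, 3.14, 3.14, 3.14, 3.14, 3.14].

INTERFACE

Orientations are given as a 3x3 rotation matrix whose columns are the frame's x, y, z axes.
In Python, from bench import sense, read_camera, camera_info, finish_job gives the robot as it stands.
- The arm moves only by the tool move_arm, never from a script. Its argument "rows" is text: rows parted by semicolons, each of 7 numbers parted by spaces: the shift along the world's x, y, z in m, then the turn, a rotation vector about the world's x, y, z in rad, then the opening, from -1 (shut) to 1 (fully open), so that 0 is half open. In form: x y z wx wy wz grip; .... A call has 1 to 12 rows; each row is the pose to reach, as a shift and turn from the pose commanded when the call began; what a row does not reach only later rows make up. A row lasts 1/8 s, in which the tool goes at most 62.5 mm and 10.7 degrees, less where a joint would pass 70% of its speed; a pose out of reach is approached as far as the arm can. A call with a gripper value outside its range is refused whole. The fingers move at their own pace and stop on an object; the grip force is fixed at half the most. Time passes only in rows, so rows that repeat a pose let the fingers close. It gives the time, the measured TCP pose, the force, the opening and the grip force at its end, in the units of the state.
- sense(): the state, without advancing time (a new reading comes with each control period).
- read_camera(name): name is "scene" or "side" or "wrist"; returns the picture (480x640x3 uint8, red, green, blue); there is no depth.
- camera_info(name): a dict with "camera_matrix" (3x3 intrinsics, pixels), "origin" and "attitude" of the camera in the world. Camera axes: x right, y down, z forward; pixel columns grow to the right and rows downward; lengths in m; the calibration is good to about 2 mm. A picture is of the moment at which its call begins: read the wrist's pose just before it. camera_info takes no time and is no camera call; for the wrist camera it gives the pose at the moment of the call.
- finish_job(): hands the job in; it is judged then, once.
The state is a dict: "t": time; "q": joint angles; "joint_velocities": joint speeds; "joint_torque": joint torques, N m; "tcp_pos": TCP position; "tcp_rot": TCP orientation; "wrist_force": force on the tool from outside, world axes, zero at the start; "ft_torque": the same for the moment, N m; "width": finger opening in m; "grip_force": force on a finger pad.
Only numpy, scipy, OpenCV 4.12 (cv2) and the standard library are available. Lean on these libraries where they do the work, as an engineer would, in place of code of your own. Each camera call takes 0.05 s, during which the arm holds its last target. There are 200 camera calls.

TASK

The four turned parts on the brake shop's bench have all been left in the wrong magnetic dishes. Put each one, standing upright on its foot, into the dish of the same colour as its painted top; the dishes hold only one part each, so use the empty black dish as the spare place on the way. Do not tip any part over, and leave the black dish empty again at the end.

Things in the scene. Friction and masses are not known exactly. Their poses are not given: they have to be found in the camera images.
- cone: Steel centring cone, upright, 70 mm high, flat round foot of diameter 56 mm; the foot tapers up to 22 mm height, above it a plain cylinder of diameter 40 mm, to be gripped there. Top 10 mm painted red (from above: a red ring, dark middle). Origin at the centre of its underside, z up along its axis. 0.35 to 0.6 kg. Starts in a wrong dish; belongs in the red one.
- bush: Brass flanged bush, upright, 70 mm high, flat round foot of diameter 56 mm; the foot flange is 10 mm thick, above it a plain cylinder of diameter 44 mm, to be gripped there. Top 10 mm painted yellow (from above: a yellow ring, dark middle). Origin at the centre of its underside, z up along its axis. 0.3 to 0.5 kg. Starts in a wrong dish; belongs in the yellow one.
- pulley: Aluminium belt pulley with a long hub, upright, 70 mm high, flat round foot of diameter 56 mm; the grooved wheel at the foot is 20 mm high, above it a plain cylinder of diameter 36 mm, to be gripped there. Top 10 mm painted blue (from above: a blue ring, dark middle). Origin at the centre of its underside, z up along its axis. 0.2 to 0.35 kg. Starts in a wrong dish; belongs in the blue one.
- piston: Dark steel brake piston with a black rubber foot, upright, 70 mm high, flat round foot of diameter 56 mm; the foot is 12 mm thick, above it a plain cylinder of diameter 48 mm, to be gripped there. Top 10 mm painted green (from above: a green ring, dark middle). Origin at the centre of its underside, z up along its axis. 0.35 to 0.65 kg. Starts in a wrong dish; belongs in the green one.
- dish_red: round magnetic parts dish of red plastic, fixed to the bench, outer diameter 94 mm, 12 mm high, rim wall 4 mm, flat inner floor 5 mm above the bench and 86 mm across. Origin: centre of its underside, on the bench top. At the start one wrong part stands in it.
- dish_yellow: round magnetic parts dish of yellow plastic, fixed to the bench, outer diameter 94 mm, 12 mm high, rim wall 4 mm, flat inner floor 5 mm above the bench and 86 mm across. Origin: centre of its underside, on the bench top. At the start one wrong part stands in it.
- dish_blue: round magnetic parts dish of blue plastic, fixed to the bench, outer diameter 94 mm, 12 mm high, rim wall 4 mm, flat inner floor 5 mm above the bench and 86 mm across. Origin: centre of its underside, on the bench top. At the start one wrong part stands in it.
- dish_green: round magnetic parts dish of green plastic, fixed to the bench, outer diameter 94 mm, 12 mm high, rim wall 4 mm, flat inner floor 5 mm above the bench and 86 mm across. Origin: centre of its underside, on the bench top. At the start one wrong part stands in it.
- dish_black: round magnetic parts dish of black plastic, fixed to the bench, outer diameter 94 mm, 12 mm high, rim wall 4 mm, flat inner floor 5 mm above the bench and 86 mm across. Origin: centre of its underside, on the bench top. Empty at the start: the spare place. Dishes are at least 140 mm apart (centres); small things under 60 mm high lie between.
There are look-alikes about, which are no part of the job. Several things have the shape of the dish_green; the one meant has the colours described above.

How it is judged:
On the way:
1. one of the parts stands upright in the black dish (((horizontal distance between cone and dish_black below 0.0165 m and z of cone in the frame of dish_black between 0.001 and 0.009 m and angle between cone's own z axis and vertical below 0.1 rad and linear speed of cone below 0.03 m/s) or (horizontal distance between bush and dish_black below 0.0165 m and z of bush in the frame of dish_black between 0.001 and 0.009 m and angle between bush's own z axis and vertical below 0.1 rad and linear speed of bush below 0.03 m/s) or (horizontal distance between pulley and dish_black below 0.0165 m and z of pulley in the frame of dish_black between 0.001 and 0.009 m and angle between pulley's own z axis and vertical below 0.1 rad and linear speed of pulley below 0.03 m/s) or (horizontal distance between piston and dish_black below 0.0165 m and z of piston in the frame of dish_black between 0.001 and 0.009 m and angle between piston's own z axis and vertical below 0.1 rad and linear speed of piston below 0.03 m/s))), for 0.2 s.
At the end, for the whole second after the job is handed in: Each of the four parts stands upright (within 0.1 rad), released and at rest on the floor of the dish of its own colour, its axis within 16.5 mm of the dish's centre (anywhere inside the rim); so the black dish is empty (horizontal distance between cone and dish_red below 0.0165 m and z of cone in the frame of dish_red between 0.001 and 0.009 m and angle between each of cone, bush, pulley, piston's own z axis and vertical below 0.1 rad and linear speed of each of cone, bush, pulley, piston below 0.02 m/s and angular speed of each of cone, bush, pulley, piston below 0.3 rad/s and horizontal distance between bush and dish_yellow below 0.0165 m and z of bush in the frame of dish_yellow between 0.001 and 0.009 m and horizontal distance between pulley and dish_blue below 0.0165 m and z of pulley in the frame of dish_blue between 0.001 and 0.009 m and horizontal distance between piston and dish_green below 0.0165 m and z of piston in the frame of dish_green between 0.001 and 0.009 m); the robot touches nothing.
It fails at once if a part is tipped over (more than 0.7 rad from upright) (angle between any of cone, bush, pulley, piston's own z axis and vertical above 0.7 rad).
It also fails if it takes over 136 s, if anything falls off the work surface, if the arm or the gripper's body presses on something with over 40 N, if the wrist force passes 120 N, or if a joint passes its speed limit or range.

## Working session

There is one attempt and no reset: what is moved stays moved. The work goes in short steps, Python scripts to look and compute and a tool call to move; the robot and the scene stay as the last step left them, time stands still between calls to the robot, and variables do not carry over. Pictures are saved under pics/ and viewed, at most 14 in all, crops included, and the job is handed in when it is done.

Besides the shell and the picture viewer there is one more tool, called after "Call:" as a command line: name --argument value ..., lists and objects as JSON in quotes. move_arm: Moves the arm, as the interface text tells. Its arguments: {"type":"object","properties":{"rows":{"type":"string"}},"required":["rows"]}

```bash
mkdir -p pics; python3 - <<'E'
from bench import *
import cv2
s=sense();print(s['t'],s['tcp_pos'],s['tcp_rot'],s['width'])
for n in("scene","side","wrist"):
    print(n,camera_info(n)); cv2.imwrite(f"pics/{n}0.png",read_camera(n)[:,:,::-1])
E
```

```text
0.0 [ 6.24332436e-01 -4.41666068e-05  2.23858642e-01] [[-7.94860710e-05  9.99998239e-01 -1.87476336e-03]
 [ 9.99999991e-01  7.92821876e-05 -1.08825610e-04]
 [-1.08676783e-04 -1.87477199e-03 -9.99998237e-01]] 0.08556246959894144
scene {'camera_matrix': array([[442.38926338,   0.        , 318.48281864],
       [  0.        , 442.38926338, 236.89393724],
       [  0.        ,   0.        ,   1.        ]]), 'origin': array([ 1.2924513 , -0.12193674,  0.71703946]), 'attitude': array([[ 0.27751855,  0.60736246, -0.7443751 ],
       [ 0.9605809 , -0.18861815,  0.20422423],
       [-0.01636453, -0.77170851, -0.63576582]])}
side {'camera_matrix': array([[607.97142243,   0.        , 324.35959025],
       [  0.        , 607.97142243, 237.38687283],
       [  0.        ,   0.        ,   1.        ]]), 'origin': array([0.08743491, 1.00116132, 0.65594722]), 'attitude': array([[-0.91275993, -0.22165281,  0.34313166],
       [-0.40836911,  0.47414713, -0.78001229],
       [ 0.01019703, -0.85208833, -0.52329866]])}
wrist {'camera_matrix': array([[423.37547466,   0.        , 313.9007053 ],
       [  0.        , 423.37547466, 232.59111053],
       [  0.        ,   0.        ,   1.        ]]), 'origin': array([0.62376229, 0.07033025, 0.37450237]), 'attitude': array([[ 9.99998831e-01,  7.73169098e-04, -1.31910781e-03],
       [ 3.74737375e-04, -9.60347597e-01, -2.78805224e-01],
       [-1.48236560e-03,  2.78804403e-01, -9.60346764e-01]])}
```

View pics/scene0.png

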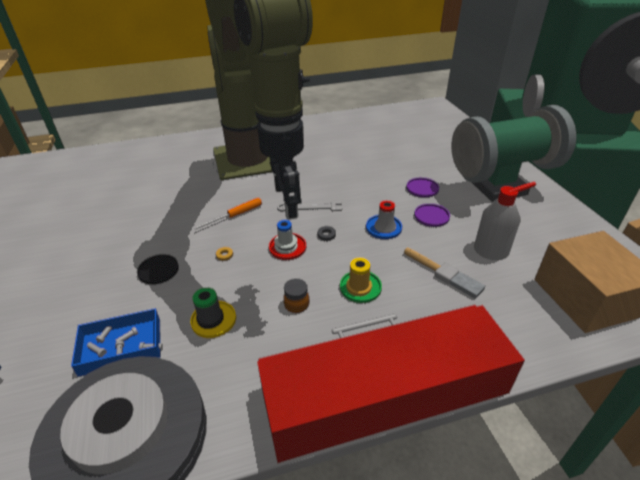

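View pics/side0.png

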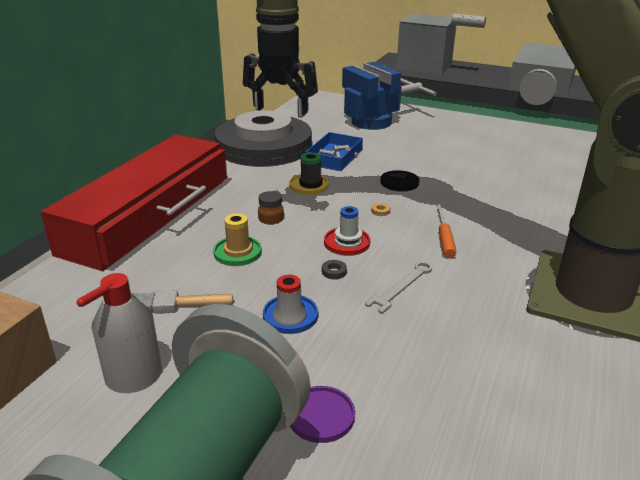

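View pics/wrist0.png

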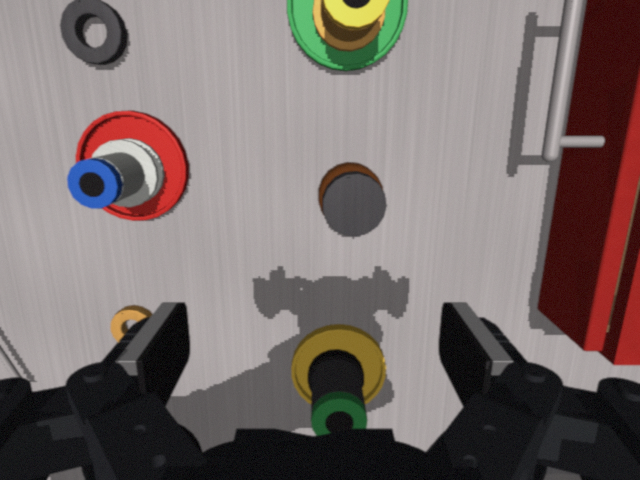

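The pictures show these things (scene pixels):
- **Dishes:** the red dish at (288,246) holds the pulley, and blue at (384,226) holds the cone. Green at (361,287) holds the bush, yellow at (213,319) holds the piston, and black at (158,268) is empty.
- **Look-alikes:** the two purple dishes at (423,187) and (432,215). Neither is green, so the green one at (361,287) is the one meant.

That makes two swaps. I'll measure everything by silhouette circles and confirm the green dish in a crop.

```bash
cat > h.py <<'E'
from bench import *
import cv2, numpy as np
from scipy.optimize import least_squares
def plane(px,ci,z):
    px=np.atleast_2d(px).astype(float)
    d=np.c_[px,np.ones(len(px))]@np.linalg.inv(ci["camera_matrix"]).T@np.asarray(ci["attitude"]).T
    o=np.asarray(ci["origin"]); return (o+d*((z-o[2])/d[:,2])[:,None])[:,:2]
def hsvmask(img,c):
    H,S,V=cv2.split(cv2.cvtColor(img,cv2.COLOR_RGB2HSV)); H=H.astype(int)
    if c=="black": return ((V<38)).astype(np.uint8)
    lo,hi={"red":(0,6),"yellow":(19,33),"green":(45,85),"blue":(100,125)}[c]
    m=(H>=lo)&(H<=hi)
    if c=="red": m|=H>=174
    return (m&(S>(115 if c!="green" else 100))&(V>50)).astype(np.uint8)
def comp(img,c,seed,rad):
    """component(s) of colour c within rad px of the seed -> hull points"""
    m=hsvmask(img,c); roi=np.zeros_like(m); cv2.circle(roi,tuple(map(int,seed)),rad,1,-1); m&=roi
    n,l,st,_=cv2.connectedComponentsWithStats(m)
    keep=[i for i in range(1,n) if st[i,4]>=max(15,.1*st[1:,4].max())]
    m=np.isin(l,keep).astype(np.uint8)
    cs=cv2.findContours(m,cv2.RETR_EXTERNAL,cv2.CHAIN_APPROX_NONE)[0]
    return cv2.convexHull(np.vstack(cs))[:,0]
def circ(px,ci,r,zt,zb):
    """centre of a short upright cylinder from its silhouette: far side top edge, near side bottom edge"""
    T,B=plane(px,ci,zt),plane(px,ci,zb); o=np.asarray(ci["origin"])[:2]
    c=(T.mean(0)+B.mean(0))/2
    for _ in range(6):
        far=((T-c)@(o-c))<0; P=np.where(far[:,None],T,B)
        f=least_squares(lambda c:np.linalg.norm(P-c,axis=1)-r,c,loss="soft_l1",f_scale=.001); c=f.x
    return c,np.sqrt(np.mean(f.fun**2))
E
python3 - <<'E'
from h import *
I={n:cv2.imread(f"pics/{n}0.png")[:,:,::-1].copy() for n in("scene","side")}
C={n:camera_info(n) for n in I}
D={"red":[(288,246),(347,240)],"blue":[(384,226),(291,313)],"green":[(361,287),(237,250)],"yellow":[(213,319),(309,184)],"black":[(158,268),(400,180)]}
P={"red":[(387,206),(289,284),.02],"blue":[(285,225),(349,212),.018],"green":[(205,295),(311,158),.024],"yellow":[(360,264),(236,220),.022]}
for k,s in D.items():
    for n,p in zip(I,s): 
        h=comp(I[n],k,p,30 if n=="scene" else 32); print("dish",k,n,h.min(0),h.max(0),*circ(h,C[n],.047,.012,0))
for k,s in P.items():
    for n,p in zip(I,s): 
        h=comp(I[n],k,p,14); print("top",k,n,h.min(0),h.max(0),*circ(h,C[n],s[2],.075,.065))
cv2.imwrite("pics/crop.png",cv2.resize(I["scene"][160:340,120:470][:,:,::-1],None,fx=2.2,fy=2.2))
E
```

```text
dish red scene [269 234] [305 259] [0.46577143 0.02259226] 0.0035096439238738054
dish red side [324 228] [369 255] [0.46874834 0.02163211] 0.0019379244965640645
dish blue scene [366 216] [401 238] [0.46324892 0.28125232] 0.004535299272282117
dish blue side [263 296] [317 333] [0.46724619 0.27919175] 0.002191416451907488
dish green scene [340 273] [381 302] [0.64772683 0.14875505] 0.002915304070093093
dish green side [213 237] [260 265] [0.65101576 0.14637086] 0.002563265856574312
dish yellow scene [190 301] [235 337] [ 0.64807216 -0.17708264] 0.0020385496184628683
dish yellow side [289 175] [328 194] [ 0.64899742 -0.17787094] 0.0023524619641617645
dish black scene [138 255] [177 283] [ 0.45616735 -0.28656888] 0.0046225626426708785
dish black side [381 171] [418 190] [ 0.4589263  -0.28565581] 0.003093980793798007
top red scene [380 201] [394 211] [0.46424109 0.28287745] 0.0023469097382457374
top red side [277 275] [300 292] [0.46626999 0.28332973] 0.0013356528066270706
top blue scene [277 220] [290 230] [0.47027723 0.0200593 ] 0.0027156518534932265
top blue side [341 206] [357 218] [0.46520688 0.0208112 ] 0.002277526566246477
top green scene [193 288] [216 307] [ 0.6499427  -0.18367344] 0.001908321672319421
top green side [301 153] [320 164] [ 0.64575921 -0.18348563] 0.002426866753085847
top yellow scene [350 257] [370 278] [0.65851258 0.14131462] 0.0034801557040248336
top yellow side [225 214] [246 229] [0.65098816 0.14503342] 0.000825598370740801
```

View pics/crop.png

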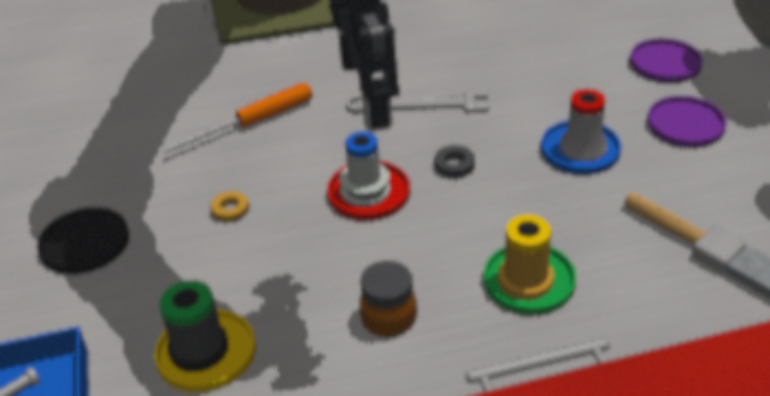

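The crop confirms it: the green dish with the bush is at crop (528,278), i.e. scene (361,287). The two other dishes are purple. First move: pulley from red to black.

Call:
move_arm --rows "-0.04 0.005 -0.016 0 0 0 1; -0.08 0.01 -0.032 0 0 0 1; -0.12 0.015 -0.05 0 0 0 1; -0.158 0.0205 -0.065 0 0 0 1; -0.158 0.0205 -0.065 0 0 0 1; -0.158 0.0205 -0.085 0 0 0 1; -0.158 0.0205 -0.105 0 0 0 1; -0.158 0.0205 -0.125 0 0 0 1; -0.158 0.0205 -0.145 0 0 0 1; -0.158 0.0205 -0.165 0 0 0 1; -0.158 0.0205 -0.178 0 0 0 1; -0.158 0.0205 -0.178 0 0 0 1"

```text
t: 1.65
tcp_pos: [0.4673, 0.0205, 0.0461]
tcp_rot: [[-0.0, 1.0, -0.001], [1.0, 0.0, -0.0], [-0.0, -0.001, -1.0]]
wrist_force: [-0.3, 0.4, 0.8]
width: 0.0853
grip_force: 0.0
```

Call:
move_arm --rows "0 0 0 0 0 0 -1; 0 0 0 0 0 0 -1; 0 0 0 0 0 0 -1; 0 0 0 0 0 0 -1; 0 0 0 0 0 0 -1; 0 0 0 0 0 0 -1; 0 0 0 0 0 0 -1; 0 0 0.005 0 0 0 -1; 0 0 0.03 0 0 0 -1; 0 0 0.06 0 0 0 -1; 0 0 0.09 0 0 0 -1; 0 0 0.11 0 0 0 -1"

```text
t: 3.15
tcp_pos: [0.4671, 0.0204, 0.1582]
tcp_rot: [[0.0, 1.0, 0.001], [1.0, -0.0, 0.0], [0.0, 0.001, -1.0]]
wrist_force: [0.8, -0.0, -2.1]
width: 0.0341
grip_force: 60.3
```

```bash
python3 - <<'E'
from h import *
print(sense()["tcp_pos"],sense()["width"])
cv2.imwrite("pics/side1.png",read_camera("side")[100:380,150:500,::-1])
E
```

```text
[0.46705758 0.02042275 0.15818584] 0.03413287725282679
```

View pics/side1.png

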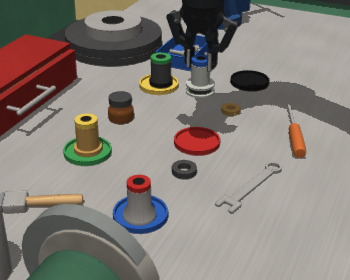

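The pulley is held upright and the red dish at (197,140) in the crop is empty. Carrying it to black.

Call:
move_arm --rows "-0.001 -0.03 0 0 0 0 -1; -0.003 -0.08 0 0 0 0 -1; -0.005 -0.13 0 0 0 0 -1; -0.006 -0.18 0 0 0 0 -1; -0.007 -0.23 0 0 0 0 -1; -0.008 -0.28 0 0 0 0 -1; -0.009 -0.3065 0 0 0 0 -1; -0.009 -0.3065 0 0 0 0 -1; -0.009 -0.3065 -0.03 0 0 0 -1; -0.009 -0.3065 -0.06 0 0 0 -1; -0.009 -0.3065 -0.08 0 0 0 -1; -0.009 -0.3065 -0.095 0 0 0 -1"

```text
t: 4.7
tcp_pos: [0.4579, -0.2841, 0.0606]
tcp_rot: [[-0.002, 1.0, -0.001], [1.0, 0.002, 0.002], [0.002, -0.001, -1.0]]
wrist_force: [0.5, 1.2, -1.1]
width: 0.0335
grip_force: 60.3
```

Call:
move_arm --rows "0 0 -0.006 0 0 0 -1; 0 0 -0.011 0 0 0 -1; 0 0 -0.014 0 0 0 -1; 0 0 -0.014 0 0 0 -1; 0 0 -0.014 0 0 0 0.5; 0 0 -0.014 0 0 0 1; 0 0 -0.014 0 0 0 1; 0 0 -0.014 0 0 0 1; 0 0 -0.014 0 0 0 1; 0 0 -0.014 0 0 0 1"

```text
t: 5.95
tcp_pos: [0.458, -0.286, 0.0477]
tcp_rot: [[0.0, 1.0, 0.0], [1.0, -0.0, 0.0], [0.0, 0.0, -1.0]]
wrist_force: [-0.5, 0.1, -0.2]
width: 0.0854
grip_force: 0.0
```

Call:
move_arm --rows "0 0 0.02 0 0 0 1; 0 0 0.05 0 0 0 1; 0 0 0.08 0 0 0 1; 0 0 0.114 0 0 0 1; 0 0.05 0.114 0 0 0 1; 0 0.1 0.114 0 0 0 1; 0 0.15 0.114 0 0 0 1; 0 0.2 0.114 0 0 0 1"

```text
t: 6.95
tcp_pos: [0.458, -0.0845, 0.1618]
tcp_rot: [[0.0, 1.0, 0.001], [1.0, -0.0, 0.0], [0.0, 0.001, -1.0]]
wrist_force: [0.8, 0.6, -0.1]
width: 0.0853
grip_force: 0.0
```

```bash
python3 - <<'E'
from h import *
print(sense()["tcp_pos"])
for n,s in(("scene",(158,268)),("side",(400,180))):
    im=read_camera(n); ci=camera_info(n); c=plane(s,ci,0)
    cv2.imwrite(f"pics/{n}2.png",im[:,:,::-1])
    m=hsvmask(im,"blue"); n_,l,st,ce=cv2.connectedComponentsWithStats(m)
    print(n,[(st[i].tolist(),ce[i].round().tolist(),plane(ce[i],ci,.07).round(3).tolist()) for i in range(1,n_) if st[i,4]>30])
E
```

```text
[ 0.45799484 -0.08446886  0.16184646]
scene [([366, 216, 36, 23, 368], [382.0, 229.0], [[0.55, 0.237]]), ([142, 242, 17, 13, 144], [150.0, 248.0], [[0.461, -0.287]]), ([71, 309, 89, 67, 3345], [116.0, 340.0], [[0.708, -0.346]])]
side [([343, 66, 14, 24, 280], [349.0, 77.0], [[0.804, -0.815]]), ([396, 71, 5, 25, 99], [398.0, 84.0], [[0.638, -0.81]]), ([347, 96, 11, 17, 101], [352.0, 105.0], [[0.697, -0.568]]), ([355, 112, 35, 17, 387], [371.0, 121.0], [[0.601, -0.466]]), ([305, 132, 58, 39, 1107], [336.0, 150.0], [[0.61, -0.252]]), ([394, 152, 15, 9, 97], [401.0, 156.0], [[0.458, -0.283]]), ([263, 296, 55, 38, 853], [292.0, 316.0], [[0.423, 0.357]])]
```

View pics/scene2.png

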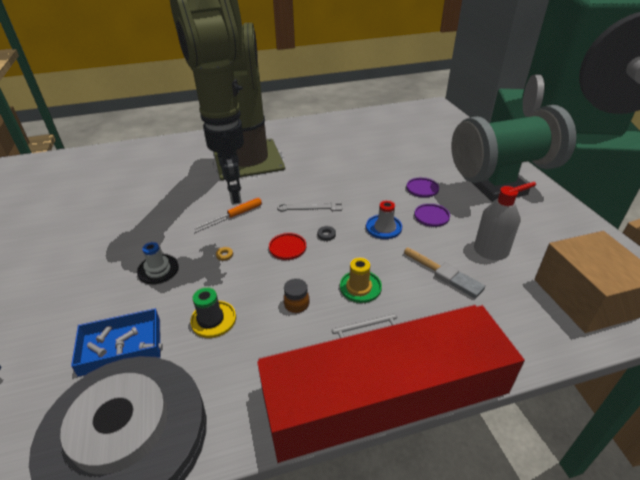

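The pulley stands in black at scene (153,255). Next: cone from blue to red.

Call:
move_arm --rows "0.001 0.05 0 0 0 0 1; 0.002 0.1 0 0 0 0 1; 0.003 0.15 0 0 0 0 1; 0.004 0.2 0 0 0 0 1; 0.005 0.25 0 0 0 0 1; 0.006 0.3 0 0 0 0 1; 0.007 0.35 0 0 0 0 1; 0.0075 0.369 0 0 0 0 1; 0.0075 0.369 0 0 0 0 1; 0.0075 0.369 -0.02 0 0 0 1; 0.0075 0.369 -0.045 0 0 0 1; 0.0075 0.369 -0.07 0 0 0 1"

```text
t: 8.55
tcp_pos: [0.4663, 0.2793, 0.0912]
tcp_rot: [[0.004, 1.0, 0.0], [1.0, -0.004, -0.002], [-0.002, 0.0, -1.0]]
wrist_force: [0.3, 0.3, 0.0]
width: 0.0854
grip_force: 0.0
```

Call:
move_arm --rows "0 0 -0.025 0 0 0 1; 0 0 -0.045 0 0 0 1; 0 0 -0.045 0 0 0 1; 0 0 -0.045 0 0 0 -1; 0 0 -0.045 0 0 0 -1; 0 0 -0.045 0 0 0 -1; 0 0 -0.045 0 0 0 -1; 0 0 -0.045 0 0 0 -1; 0 0 -0.045 0 0 0 -1; 0 0 -0.045 0 0 0 -1; 0 0 -0.04 0 0 0 -1; 0 0 -0.02 0 0 0 -1"

```text
t: 10.05
tcp_pos: [0.4641, 0.2822, 0.071]
tcp_rot: [[-0.0, 1.0, -0.003], [1.0, 0.0, -0.002], [-0.002, -0.003, -1.0]]
wrist_force: [-0.5, 1.1, -5.2]
width: 0.0383
grip_force: 61.1
```

Call:
move_arm --rows "0 0 0.03 0 0 0 -1; 0 0 0.06 0 0 0 -1; 0 0 0.085 0 0 0 -1; 0 -0.04 0.085 0 0 0 -1; 0.001 -0.09 0.085 0 0 0 -1; 0.001 -0.14 0.085 0 0 0 -1; 0.002 -0.19 0.085 0 0 0 -1; 0.002 -0.23 0.085 0 0 0 -1; 0.0025 -0.261 0.085 0 0 0 -1; 0.0025 -0.261 0.085 0 0 0 -1; 0.0025 -0.261 0.055 0 0 0 -1; 0.0025 -0.261 0.025 0 0 0 -1"

```text
t: 11.55
tcp_pos: [0.4684, 0.0232, 0.0963]
tcp_rot: [[-0.001, 1.0, 0.001], [1.0, 0.001, 0.001], [0.001, 0.001, -1.0]]
wrist_force: [0.2, 0.3, -5.7]
width: 0.0381
grip_force: 61.5
```

Call:
move_arm --rows "0 0 -0.025 0 0 0 -1; 0 0 -0.035 0 0 0 -1; 0 0 -0.043 0 0 0 -1; 0 0 -0.048 0 0 0 -1; 0 0 -0.048 0 0 0 -1; 0 0 -0.048 0 0 0 0.5; 0 0 -0.048 0 0 0 1; 0 0 -0.048 0 0 0 1; 0 0 -0.048 0 0 0 1; 0 0 -0.048 0 0 0 1; 0 0 -0.048 0 0 0 1"

```text
t: 12.92
tcp_pos: [0.4681, 0.022, 0.0487]
tcp_rot: [[-0.0, 1.0, 0.0], [1.0, 0.0, 0.0], [0.0, 0.0, -1.0]]
wrist_force: [-0.2, 0.9, -0.3]
width: 0.0855
grip_force: 0.0
```

Now the pulley, black to blue.

Call:
move_arm --rows "0 0 0.03 0 0 0 1; 0 0 0.07 0 0 0 1; 0 0 0.111 0 0 0 1; -0.001 -0.05 0.111 0 0 0 1; -0.003 -0.1 0.111 0 0 0 1; -0.005 -0.15 0.111 0 0 0 1; -0.007 -0.2 0.111 0 0 0 1; -0.008 -0.25 0.111 0 0 0 1; -0.009 -0.307 0.111 0 0 0 1; -0.009 -0.307 0.111 0 0 0 1; -0.009 -0.307 0.08 0 0 0 1; -0.009 -0.307 0.05 0 0 0 1"

```text
t: 14.42
tcp_pos: [0.4592, -0.2841, 0.0982]
tcp_rot: [[-0.001, 1.0, 0.001], [1.0, 0.001, 0.0], [0.0, 0.001, -1.0]]
wrist_force: [0.5, 0.5, -0.5]
width: 0.0854
grip_force: 0.0
```

Call:
move_arm --rows "0 0 -0.03 0 0 0 1; 0 0 -0.052 0 0 0 1; 0 0 -0.052 0 0 0 1; 0 0 -0.052 0 0 0 -1; 0 0 -0.052 0 0 0 -1; 0 0 -0.052 0 0 0 -1; 0 0 -0.052 0 0 0 -1; 0 0 -0.052 0 0 0 -1; 0 0 -0.052 0 0 0 -1; 0 0 -0.052 0 0 0 -1; 0 0 -0.047 0 0 0 -1; 0 0 -0.027 0 0 0 -1"

```text
t: 15.92
tcp_pos: [0.4581, -0.2845, 0.0714]
tcp_rot: [[-0.0, 1.0, -0.002], [1.0, 0.0, 0.001], [0.001, -0.002, -1.0]]
wrist_force: [0.6, -0.1, -2.3]
width: 0.0343
grip_force: 60.0
```

Call:
move_arm --rows "0 0 0.04 0 0 0 -1; 0 0 0.088 0 0 0 -1; 0 0.05 0.088 0 0 0 -1; 0.001 0.1 0.088 0 0 0 -1; 0.002 0.15 0.088 0 0 0 -1; 0.003 0.2 0.088 0 0 0 -1; 0.003 0.25 0.088 0 0 0 -1; 0.004 0.3 0.088 0 0 0 -1; 0.005 0.35 0.088 0 0 0 -1; 0.005 0.4 0.088 0 0 0 -1; 0.006 0.45 0.088 0 0 0 -1; 0.006 0.5 0.088 0 0 0 -1"

```text
t: 17.42
tcp_pos: [0.4648, 0.2166, 0.1599]
tcp_rot: [[0.0, 1.0, 0.0], [1.0, -0.0, 0.0], [0.0, 0.0, -1.0]]
wrist_force: [0.8, 0.6, -1.6]
width: 0.0341
grip_force: 60.3
```

Call:
move_arm --rows "0.001 0.04 0 0 0 0 -1; 0.001 0.065 0 0 0 0 -1; 0.001 0.065 0 0 0 0 -1; 0.001 0.065 -0.03 0 0 0 -1; 0.001 0.065 -0.06 0 0 0 -1; 0.001 0.065 -0.085 0 0 0 -1; 0.001 0.065 -0.1 0 0 0 -1; 0.001 0.065 -0.107 0 0 0 -1; 0.001 0.065 -0.111 0 0 0 -1; 0.001 0.065 -0.111 0 0 0 -1; 0.001 0.065 -0.111 0 0 0 0.5; 0.001 0.065 -0.111 0 0 0 1"

```text
t: 18.92
tcp_pos: [0.4665, 0.2804, 0.0493]
tcp_rot: [[-0.0, 1.0, 0.001], [1.0, 0.0, 0.001], [0.001, 0.001, -1.0]]
wrist_force: [-1.2, -0.5, 0.5]
width: 0.0695
grip_force: 0.0
```

Call:
move_arm --rows "0 0 0 0 0 0 1; 0 0 0 0 0 0 1; 0 0 0 0 0 0 1; 0 0 0 0 0 0 1; 0 0 0.03 0 0 0 1; 0 0 0.07 0 0 0 1; 0 0 0.111 0 0 0 1; 0.02 -0.05 0.111 0 0 0 1; 0.04 -0.1 0.111 0 0 0 1; 0.06 -0.15 0.111 0 0 0 1; 0.08 -0.2 0.111 0 0 0 1"

```text
t: 20.3
tcp_pos: [0.5465, 0.0784, 0.1598]
tcp_rot: [[-0.0, 1.0, 0.0], [1.0, 0.0, 0.0], [0.0, 0.0, -1.0]]
wrist_force: [1.1, 0.5, -0.2]
width: 0.0854
grip_force: 0.0
```

Now the piston, yellow to black.

Call:
move_arm --rows "0.02 -0.05 0 0 0 0 1; 0.04 -0.1 0 0 0 0 1; 0.06 -0.15 0 0 0 0 1; 0.08 -0.2 0 0 0 0 1; 0.095 -0.24 0 0 0 0 1; 0.101 -0.2635 0 0 0 0 1; 0.101 -0.2635 0 0 0 0 1; 0.101 -0.2635 -0.03 0 0 0 1; 0.101 -0.2635 -0.06 0 0 0 1; 0.101 -0.2635 -0.09 0 0 0 1; 0.101 -0.2635 -0.112 0 0 0 1; 0.101 -0.2635 -0.112 0 0 0 1"

```text
t: 21.8
tcp_pos: [0.6456, -0.1818, 0.0461]
tcp_rot: [[-0.002, 1.0, -0.004], [1.0, 0.002, 0.001], [0.001, -0.004, -1.0]]
wrist_force: [-0.1, -0.0, 1.4]
width: 0.0856
grip_force: 0.0
```

Call:
move_arm --rows "0 0 0 0 0 0 -1; 0 0 0 0 0 0 -1; 0 0 0 0 0 0 -1; 0 0 0 0 0 0 -1; 0 0 0 0 0 0 -1; 0 0 0 0 0 0 -1; 0 0 0 0 0 0 -1; 0 0 0.005 0 0 0 -1; 0 0 0.03 0 0 0 -1; 0 0 0.07 0 0 0 -1; 0 0 0.112 0 0 0 -1"

```text
t: 23.18
tcp_pos: [0.6463, -0.1834, 0.1603]
tcp_rot: [[-0.0, 1.0, -0.002], [1.0, 0.0, 0.0], [0.0, -0.002, -1.0]]
wrist_force: [-0.3, 0.1, -3.8]
width: 0.0459
grip_force: 62.5
```

Call:
move_arm --rows "-0.03 -0.016 0 0 0 0 -1; -0.07 -0.038 0 0 0 0 -1; -0.11 -0.06 0 0 0 0 -1; -0.15 -0.081 0 0 0 0 -1; -0.175 -0.095 0 0 0 0 -1; -0.189 -0.1025 0 0 0 0 -1; -0.189 -0.1025 0 0 0 0 -1; -0.189 -0.1025 -0.03 0 0 0 -1; -0.189 -0.1025 -0.06 0 0 0 -1; -0.189 -0.1025 -0.085 0 0 0 -1; -0.189 -0.1025 -0.1 0 0 0 -1; -0.189 -0.1025 -0.107 0 0 0 -1"

```text
t: 24.68
tcp_pos: [0.4592, -0.2852, 0.0521]
tcp_rot: [[-0.001, 1.0, 0.001], [1.0, 0.001, 0.001], [0.001, 0.001, -1.0]]
wrist_force: [0.9, 0.1, -3.2]
width: 0.0458
grip_force: 62.8
```

Call:
move_arm --rows "0 0 -0.004 0 0 0 -1; 0 0 -0.004 0 0 0 -1; 0 0 -0.004 0 0 0 0.5; 0 0 -0.004 0 0 0 1; 0 0 -0.004 0 0 0 1; 0 0 -0.004 0 0 0 1; 0 0 -0.004 0 0 0 1; 0 0 0.03 0 0 0 1; 0 0 0.07 0 0 0 1; 0 0 0.107 0 0 0 1; 0.03 0.05 0.107 0 0 0 1; 0.06 0.1 0.107 0 0 0 1"

```text
t: 26.18
tcp_pos: [0.5188, -0.1859, 0.1604]
tcp_rot: [[0.003, 1.0, 0.002], [1.0, -0.003, -0.001], [-0.001, 0.002, -1.0]]
wrist_force: [1.2, 0.2, -0.1]
width: 0.0855
grip_force: 0.0
```

```bash
python3 - <<'E'
from h import *
print(sense()["tcp_pos"])
for n,S in(("scene",[(150,248,"green",.024),(360,264,"yellow",.022),(288,225,"red",.02),(384,206,"blue",.018)]),("side",[(401,156,"green",.024),(236,220,"yellow",.022),(349,212,"red",.02),(291,284,"blue",.018)])):
    im=read_camera(n); cv2.imwrite(f"pics/{n}3.png",im[:,:,::-1])
    for x,y,c,r in S:
        try: print(n,c,*circ(comp(im,c,(x,y),14),camera_info(n),r,.075,.065))
        except Exception as e: print(n,c,e)
E
```

```text
[ 0.51881502 -0.18591596  0.16044275]
scene green [ 0.4616973  -0.28440134] 0.0021307903553581036
scene yellow [0.65851258 0.14131462] 0.0034801557040248336
scene red [0.46830585 0.02469468] 0.0024424480202160795
scene blue [0.46999656 0.27645155] 0.003664299320674426
side green [ 0.45634886 -0.28406097] 0.002499086898802802
side yellow [0.65097036 0.14508418] 0.0008578837163224135
side red [0.46840507 0.02345444] 0.0015963449199949467
side blue [0.46756057 0.27766929] 0.002076387631055247
```

View pics/scene3.png

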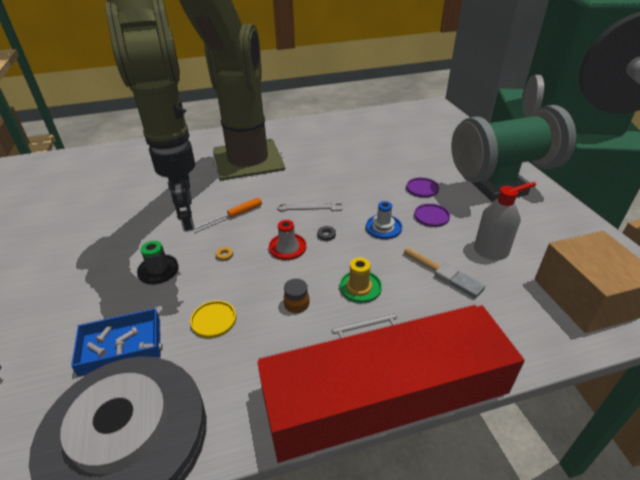

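The cone is in red at (287,240), the pulley in blue at (384,222), and the piston in black at (154,260). Next: bush from green to yellow.

Call:
move_arm --rows "0.02 0.05 0 0 0 0 1; 0.04 0.1 0 0 0 0 1; 0.06 0.15 0 0 0 0 1; 0.08 0.2 0 0 0 0 1; 0.1 0.25 0 0 0 0 1; 0.12 0.295 0 0 0 0 1; 0.134 0.33 0 0 0 0 1; 0.134 0.33 0 0 0 0 1; 0.134 0.33 -0.03 0 0 0 1; 0.134 0.33 -0.06 0 0 0 1; 0.134 0.33 -0.09 0 0 0 1; 0.134 0.33 -0.112 0 0 0 1"

```text
t: 27.78
tcp_pos: [0.6512, 0.1421, 0.0462]
tcp_rot: [[0.001, 1.0, -0.002], [1.0, -0.001, -0.002], [-0.002, -0.002, -1.0]]
wrist_force: [-0.7, -0.3, -0.6]
width: 0.0856
grip_force: 0.0
```

Call:
move_arm --rows "0 0 0 0 0 0 1; 0 0 0 0 0 0 -1; 0 0 0 0 0 0 -1; 0 0 0 0 0 0 -1; 0 0 0 0 0 0 -1; 0 0 0 0 0 0 -1; 0 0 0 0 0 0 -1; 0 0 0 0 0 0 -1; 0 0 0.005 0 0 0 -1; 0 0 0.03 0 0 0 -1; 0 0 0.07 0 0 0 -1; 0 0 0.112 0 0 0 -1"

```text
t: 29.28
tcp_pos: [0.6513, 0.1438, 0.1603]
tcp_rot: [[-0.0, 1.0, -0.002], [1.0, 0.0, -0.001], [-0.001, -0.002, -1.0]]
wrist_force: [1.4, -0.7, -3.1]
width: 0.0422
grip_force: 61.4
```

Call:
move_arm --rows "0 -0.04 0 0 0 0 -1; -0.001 -0.09 0 0 0 0 -1; -0.001 -0.14 0 0 0 0 -1; -0.002 -0.19 0 0 0 0 -1; -0.002 -0.24 0 0 0 0 -1; -0.003 -0.29 0 0 0 0 -1; -0.0035 -0.3215 0 0 0 0 -1; -0.0035 -0.3215 0 0 0 0 -1; -0.0035 -0.3215 -0.03 0 0 0 -1; -0.0035 -0.3215 -0.06 0 0 0 -1; -0.0035 -0.3215 -0.085 0 0 0 -1; -0.0035 -0.3215 -0.1 0 0 0 -1"

```text
t: 30.78
tcp_pos: [0.6478, -0.1757, 0.0582]
tcp_rot: [[-0.002, 1.0, -0.002], [1.0, 0.002, 0.001], [0.001, -0.002, -1.0]]
wrist_force: [0.0, 0.4, -1.9]
width: 0.042
grip_force: 61.7
```

Call:
move_arm --rows "0 0 -0.007 0 0 0 -1; 0 0 -0.011 0 0 0 -1; 0 0 -0.011 0 0 0 -1; 0 0 -0.011 0 0 0 0.5; 0 0 -0.011 0 0 0 1; 0 0 -0.011 0 0 0 1; 0 0 -0.011 0 0 0 1; 0 0 -0.011 0 0 0 1; 0 0 0.02 0 0 0 1; 0 0 0.06 0 0 0 1; 0 0 0.1 0 0 0 1; -0.04 -0.02 0.1 0 0 0 1"

```text
t: 32.28
tcp_pos: [0.6141, -0.1949, 0.1636]
tcp_rot: [[-0.004, 1.0, 0.012], [1.0, 0.004, 0.001], [0.001, 0.012, -1.0]]
wrist_force: [-0.7, -0.1, -0.3]
width: 0.0855
grip_force: 0.0
```

Call:
move_arm --rows "-0.04 -0.023 0 0 0 0 1; -0.08 -0.045 0 0 0 0 1; -0.12 -0.07 0 0 0 0 1; -0.1495 -0.0875 0 0 0 0 1; -0.1495 -0.0875 0 0 0 0 1; -0.1495 -0.0875 -0.03 0 0 0 1; -0.1495 -0.0875 -0.06 0 0 0 1; -0.1495 -0.0875 -0.09 0 0 0 1; -0.1495 -0.0875 -0.112 0 0 0 1; -0.1495 -0.0875 -0.112 0 0 0 1; -0.1495 -0.0875 -0.112 0 0 0 -1; -0.1495 -0.0875 -0.112 0 0 0 -1"

```text
t: 33.78
tcp_pos: [0.46, -0.2852, 0.0488]
tcp_rot: [[-0.0, 1.0, 0.002], [1.0, 0.0, -0.001], [-0.001, 0.002, -1.0]]
wrist_force: [1.0, -0.7, 2.1]
width: 0.0516
grip_force: 1.8
```

Call:
move_arm --rows "0 0 0 0 0 0 -1; 0 0 0 0 0 0 -1; 0 0 0 0 0 0 -1; 0 0 0 0 0 0 -1; 0 0 0 0 0 0 -1; 0 0 0.005 0 0 0 -1; 0 0 0.03 0 0 0 -1; 0 0 0.07 0 0 0 -1; 0 0 0.112 0 0 0 -1; 0.01 0.03 0.112 0 0 0 -1"

```text
t: 35.02
tcp_pos: [0.4698, -0.2589, 0.1629]
tcp_rot: [[0.006, 1.0, 0.005], [1.0, -0.006, -0.005], [-0.005, 0.005, -1.0]]
wrist_force: [0.3, 0.1, -4.9]
width: 0.0459
grip_force: 63.0
```

Call:
move_arm --rows "0.02 0.045 0 0 0 0 -1; 0.04 0.09 0 0 0 0 -1; 0.06 0.135 0 0 0 0 -1; 0.08 0.18 0 0 0 0 -1; 0.1 0.225 0 0 0 0 -1; 0.12 0.27 0 0 0 0 -1; 0.14 0.315 0 0 0 0 -1; 0.16 0.36 0 0 0 0 -1; 0.181 0.402 0 0 0 0 -1; 0.181 0.402 0 0 0 0 -1; 0.181 0.402 -0.03 0 0 0 -1; 0.181 0.402 -0.06 0 0 0 -1"

```text
t: 36.52
tcp_pos: [0.6495, 0.1458, 0.099]
tcp_rot: [[0.001, 1.0, -0.001], [1.0, -0.001, -0.001], [-0.001, -0.001, -1.0]]
wrist_force: [0.2, 0.1, -3.9]
width: 0.0461
grip_force: 63.2
```

Call:
move_arm --rows "0 0 -0.025 0 0 0 -1; 0 0 -0.04 0 0 0 -1; 0 0 -0.047 0 0 0 -1; 0 0 -0.051 0 0 0 -1; 0 0 -0.051 0 0 0 -1; 0 0 -0.051 0 0 0 0.5; 0 0 -0.051 0 0 0 1; 0 0 -0.051 0 0 0 1; 0 0 -0.051 0 0 0 1; 0 0 -0.051 0 0 0 1; 0 0 -0.02 0 0 0 1; 0 0 0.02 0 0 0 1"

```text
t: 38.02
tcp_pos: [0.6491, 0.1468, 0.1194]
tcp_rot: [[-0.0, 1.0, -0.003], [1.0, 0.0, -0.001], [-0.001, -0.003, -1.0]]
wrist_force: [0.3, 0.6, 0.3]
width: 0.0853
grip_force: 0.0
```

Call:
move_arm --rows "0 0 0.04 0 0 0 1; 0 0 0.08 0 0 0 1; -0.03 -0.05 0.1 0 0 0 1; -0.06 -0.1 0.1 0 0 0 1; -0.09 -0.15 0.1 0 0 0 1; -0.09 -0.15 0.1 0 0 0 1; -0.09 -0.15 0.1 0 0 0 1; -0.09 -0.15 0.1 0 0 0 1"

```text
t: 39.02
tcp_pos: [0.5609, -0.001, 0.2198]
tcp_rot: [[-0.003, 1.0, 0.001], [1.0, 0.003, 0.001], [0.001, 0.001, -1.0]]
wrist_force: [0.1, 0.2, 0.0]
width: 0.0853
grip_force: 0.0
```

```bash
python3 - <<'E'
from h import *
print(sense()["tcp_pos"])
for n,S in(("scene",[(360,264,"green",.024),(205,295,"yellow",.022),(288,225,"red",.02),(384,206,"blue",.018)]),("side",[(236,220,"green",.024),(311,158,"yellow",.022),(349,212,"red",.02),(291,284,"blue",.018)])):
    im=read_camera(n); cv2.imwrite(f"pics/{n}4.png",im[:,:,::-1])
    for x,y,c,r in S:
        try: print(n,c,*circ(comp(im,c,(x,y),14),camera_info(n),r,.075,.065))
        except Exception as e: print(n,c,e)
E
```

```text
[ 0.56085804 -0.00102537  0.21976196]
scene green [0.65112727 0.14756444] 0.0018441433471925281
scene yellow [ 0.65227439 -0.17853576] 0.001272816497153749
scene red [0.46830585 0.02469468] 0.0024424480202160795
scene blue [0.46999656 0.27645155] 0.003664299320674426
side green [0.65009351 0.14659299] 0.0019318088538951748
side yellow [ 0.64950037 -0.1773521 ] 0.0012901665991637645
side red [0.46835644 0.02359098] 0.0016286933776359304
side blue [0.46760554 0.27784603] 0.00212336472695418
```

View pics/side4.png

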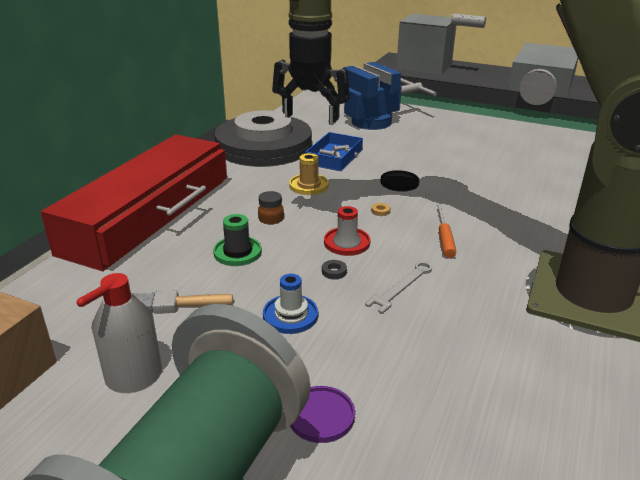

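All four parts stand upright in their own dishes: red (347,240), blue (291,312), green (237,248) and yellow (309,184). Black at (400,180) is empty and the arm is clear.

```bash
python3 -c "
from bench import *
print(finish_job())"
```

```text
the job is handed in; nothing more can be done
None
```

The job is handed in: my last pictures showed all four parts upright in the dishes of their own colours, each within about 5 mm of its dish's centre, with the black dish empty and the arm clear, at about 39 s of the allowed 136 s; handing in returned no verdict.

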